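# Open the drivers' sign-in desk

### The job

Get the sign-in desk ready for drivers: lean every yellow handheld, screen facing up and out, on the charging rest with one short end behind the front lip and its back against the rail; when all of them lean there, switch the rest on by pushing its green lever right over, away from you. Also pull every marker out of the black holder and put it in the drivers' blue box, which must stay upright (before or after, as you like). The handhelds have delicate cases: grip each with no more than 40 N, set it down softly, and leave the tape dispenser, tumbler, hole punch and stapler where they are.

Things in the scene. Friction and masses are not known exactly. Their poses are not given: they have to be found in the camera images.
- rest: Fixed charging rest: dark steel base 140 (x) by 470 (y) by 10 mm thick, from y=-285 to +185 mm, with a lip in front and a rail behind. Origin at the underside, in the middle of the part for handhelds; x points away from the robot (turned by at most 0.12 rad), z up. Room for three handhelds side by side, e.g. at y=-105, 0, +105 mm.
- rest_lip (a point): Middle of the rear top edge of the rest's aluminium front lip: x=-58, z=28 mm in the rest's frame. The lip is 8 mm thick, 350 mm long along y, and stands 18 mm above the base.
- rest_rail (a point): Middle of the axis of the rear rail, x=33.9, z=80.8 mm in the rest's frame: a bar of 12 mm diameter along y between posts at y=-170 and +170 mm. A seated handheld has its lower end on the base against the lip and its back on the rail, 45 degrees from level, the centre of its back at x=4, z=60 mm in the rest's frame.
- power_tip (a point): Tip of the green plastic switch lever (70 mm long) at the right end of the rest (y=-235 mm in the rest's frame).
- power (a joint): Angle of the lever: near 0 = off, leaning towards the robot; 1.0 = on, leaning away from it. It swings in the rest's x-z plane and stays where it is left.
- handheld1: Loose rugged handheld terminal, a yellow slab 140 (x) by 56 (y) by 18 mm (z), 250 g give or take, dark screen on its +z face; origin at the centre of its back (underside). It starts lying on the desk screen up. Either end may be the lower one. Grip it with at most 40 N on each pad. It may be absent (None).
- handheld2: Loose rugged handheld terminal, a yellow slab 140 (x) by 56 (y) by 18 mm (z), 250 g give or take, dark screen on its +z face; origin at the centre of its back (underside). It starts lying on the desk screen up. Either end may be the lower one. Grip it with at most 40 N on each pad. It may be absent (None).
- handheld3: Loose rugged handheld terminal, a yellow slab 140 (x) by 56 (y) by 18 mm (z), 250 g give or take, dark screen on its +z face; origin at the centre of its back (underside). It starts lying on the desk screen up. Either end may be the lower one. Grip it with at most 40 N on each pad. It may be absent (None).
- holder: Fixed black marker holder: three upright square tubes in a row along its y, at y=-42, 0, +42 mm, each 32 mm square outside, 24 mm inside, on a foot 70 by 150 mm; rims at z=80 mm, inner floors at z=8 mm. Origin at the underside centre.
- marker1: Loose white marker with a blue cap and end, 18 mm diameter, 140 mm long, 30 g; origin at its centre, z along it towards the cap. It starts upright in a tube of the holder, standing up to 70 mm out of it. It may be absent (None).
- marker2: Loose white marker with a red cap and end, 18 mm diameter, 140 mm long, 30 g; origin at its centre, z along it towards the cap. It starts upright in a tube of the holder, standing up to 70 mm out of it. It may be absent (None).
- marker3: Loose white marker with a green cap and end, 18 mm diameter, 140 mm long, 30 g; origin at its centre, z along it towards the cap. It starts upright in a tube of the holder, standing up to 70 mm out of it. It may be absent (None).
- penbox: Loose blue open box, 130 by 130 by 80 mm high, walls 4 mm, 600 g; origin at its underside centre, z up. Markers may stand, lean or lie in it.
- tape: Bystander: red tape dispenser, 50 by 120 by 76 mm. Origin at its underside centre. Leave it alone.
- tumbler: Bystander: empty glass tumbler, 72 mm wide, 100 mm high, standing upright. Origin at its underside centre. Leave it alone.
- punch: Bystander: stainless steel hole punch, 90 by 110 by 55 mm. Origin at its underside centre. Leave it alone.
- stapler: Bystander: grey and black stapler, 130 by 34 by 45 mm. Origin at its underside centre. Leave it alone.

How it is judged:
By the outcome, as a careful person would: the job done as asked, in the order asked, and still so for the second after the job is handed in, with the robot touching nothing.
Of handheld1, handheld2, handheld3 only 2 to 3 are there at a start; the rules pass over those that are not, and their reading is None.
Of marker1, marker2, marker3 only 2 to 3 are there at a start; the rules pass over those that are not, and their reading is None.
At some moment in a run one of handheld1, handheld2, handheld3, penbox may be knocked a few centimetres aside while the robot is not near it.
It also fails if it takes over 210 s, if anything falls off the work surface, if the arm or the gripper's body presses on something with over 40 N, if the wrist force passes 120 N, or if a joint passes its speed limit or range.

### The arm

A 6-joint arm with a two-finger parallel gripper is mounted at the origin on the work surface. World frame = base frame: x ahead of the robot, y to its left, z up, the work surface at z = 0. Lengths are in m, angles in rad, forces in N, time in s.
With the tool pointing down it reaches from about 0.275 to 0.875 m from the base axis. Payload 12.5 kg.
Tool frame: the origin (TCP) lies at the very end of the fingers, on their centre line; the grasp point (between the pads) lies 19 mm behind it; z points along the fingers, y is the line along which they close (so a half turn about z gives the same grasp; the last joint's range is limited). The gripper opens to 85 mm and grips with 20 to 120 N. Pads are 22 mm wide; open, the fingers measure 114 mm over their backs; the gripper's body (76 mm by 85 mm) begins 54 mm behind the grasp point. The pads swing forward as they close: fully open they stand 13 mm farther back than shut.
Start: joints at [-0.085, 0.351, 1.652, -0, 1.139, -0.085], TCP at [0.55, 0, 0.231] pointing down, gripper open.
Joint ranges: [-2.75, 2.75], [-0.79, 2.1], [0.01, 2.65], [-1.57, 4.71], [0.07, 3.14], [-2.87, 2.87]. Speed limits (rad/s): [2.22, 2.22, 2.79, 3.14, 3.14, 3.14].

### API

Orientations are given as a 3x3 rotation matrix whose columns are the frame's x, y, z axes.
In Python, from bench import manip gives the robot as it stands. Calls block until the motion is done:
- manip.move_ptp(position, orientation): joint-space move of the TCP to a pose.
- manip.move_l(position, attitude=None, max_speed=0.15): straight line of the TCP; attitude=None keeps the orientation; max_speed is the mean speed in m/s.
- manip.move_j(angles): joint-space move.
- manip.set_gripper(opening, effort=None): opening from 0.0 (shut) to 1.0 (fully open); effort is the grip in N (None keeps the last); returns when the fingers have stopped.
- manip.dwell(seconds).
- manip.inverse_kinematics(position, orientation): joint angles nearest the present ones, or None.
- manip.grab_frame(name): name is "scene" or "side" or "wrist"; returns (picture, depth): 480x640x3 uint8, red, green, blue; 480x640 float32, m along the optical axis (not along the pixel's ray), 0 where there is no reading.
- manip.get_calibration(name): a dict with "camera_matrix" (3x3 intrinsics, pixels), "k1" (the pictures are not rectified: a ray, as slopes to the right and down, at radius r is drawn at 1 + k1 r^2 times it, then the intrinsics apply), "R" (3x3) and "t" (3): a world point X has camera coordinates R X + t. Camera axes: x right, y down, z forward; pixel columns grow to the right and rows downward; lengths in m; the calibration is good to about 2 mm. A picture is of the moment at which its call begins: read the wrist's pose just before it. get_calibration takes no time and is no camera call; for the wrist camera it gives the pose at the moment of the call.
A pose or a line that the arm cannot do raises manip.Unreachable and nothing moves.
- manip.sign_off(): hands the job in; it is judged then, once.
Trained networks look in the newest picture that a camera, given by its name, has taken for a name from the list of things; names that differ only in an ending like _2 or _b are one class to them, and where a whole thing is asked for, a point or a joint stands for the part that bears it (a point fixed in the world has none). Each returns a list of dicts, best first, with "confidence" (0 to 1); they miss things now and then, are a little off and sometimes report something else, mostly with a low value. They report only what shows in the picture. A call takes as long as a camera call.
- manip.look_for(camera, name): "at" ([x, y, z] in m, in world coordinates, good to about 4 mm: the middle of the surface that is visible of it).
Readings, each from a call of its own:
- manip.current_time(): time.
- manip.current_qpos(): joint angles.
- manip.current_joint_vel(): joint speeds.
- manip.current_joint_torque(): joint torques, N m.
- manip.current_ee_pos(): TCP position.
- manip.current_tcp_rot(): TCP orientation.
- manip.current_force(): force on the tool from outside, world axes, zero at the start.
- manip.current_ft_torque(): the same for the moment, N m.
- manip.current_grip_width(): opening from 0.0 (shut) to 1.0 (fully open).
- manip.current_grip_force(): force on a finger pad.
Only numpy, scipy, OpenCV 4.12 (cv2) and the standard library are available. Lean on these libraries where they do the work, as an engineer would, in place of code of your own. Each camera call takes 0.05 s, during which the arm holds its last target. There are 200 camera calls.

## Working session

There is one attempt and no reset: what is moved stays moved. The work goes in short steps, each a Python script; the robot and the scene stay as the last script left them, time stands still between calls to the robot, and variables do not carry over. Pictures are saved under pics/ and viewed, at most 14 in all, crops included, and the job is handed in when it is done.

```bash
ls; mkdir -p pics
cat > h.py <<'E'
import numpy as np, cv2
from bench import manip as m
def save(cam,name):
    p,d=m.grab_frame(cam); cv2.imwrite(f'pics/{name}.png',p[:,:,::-1]); np.save(f'pics/{name}.npy',d); return p,d
E
python3 - <<'E'
from h import *
for c in ("scene","side"):
    save(c,c+"0")
    k=m.get_calibration(c); print(c,k['camera_matrix'],k['k1'],-k['R'].T@k['t'],k['R'][2])
    for n in ["rest","rest_lip","rest_rail","power_tip","handheld1","holder","marker1","marker2","marker3","penbox","tape","tumbler","punch","stapler"]:
        print(n,[(np.round(r["at"],3).tolist(),round(r["confidence"],2)) for r in m.look_for(c,n)][:5])
print(m.current_time())
E
```

```text
pics
scene [[441.17192167   0.         327.24365211]
 [  0.         441.17192167 242.11117069]
 [  0.           0.           1.        ]] -0.08352602319431612 [0.79450824 0.54019946 0.87799359] [-0.32531212 -0.52571504 -0.78599982]
rest [([0.614, 0.059, 0.012], 0.6), ([0.593, -0.167, 0.096], 0.28)]
rest_lip [([0.616, 0.058, 0.009], 0.84), ([0.592, -0.169, 0.092], 0.64)]
rest_rail [([0.611, 0.054, 0.009], 0.71)]
power_tip [([0.593, -0.167, 0.096], 0.42)]
handheld1 [([0.441, 0.149, 0.016], 0.78), ([0.436, 0.025, 0.02], 0.59)]
holder [([0.466, -0.367, 0.021], 0.83)]
marker1 [([0.457, -0.379, 0.1], 0.53)]
marker2 [([0.457, -0.379, 0.1], 0.53)]
marker3 [([0.457, -0.379, 0.1], 0.53)]
penbox [([0.452, 0.359, 0.009], 0.64)]
tape [([0.316, -0.194, 0.032], 0.63), ([0.635, 0.338, 0.061], 0.31)]
tumbler [([0.635, 0.337, 0.059], 0.65)]
punch [([0.658, -0.33, 0.044], 0.88)]
stapler [([0.311, 0.28, 0.032], 0.96), ([0.317, -0.195, 0.03], 0.42)]
side [[468.91169009   0.         321.62863416]
 [  0.         468.91169009 239.08254943]
 [  0.           0.           1.        ]] -0.04957276238976356 [-0.
[... 286 characters left out ...]
 0.008, 0.014], 0.68)]
holder [([0.436, -0.356, 0.031], 0.92)]
marker1 [([0.454, -0.304, 0.121], 0.97), ([0.441, -0.385, 0.118], 0.7), ([0.438, -0.356, 0.029], 0.63), ([0.446, -0.348, 0.123], 0.57)]
marker2 [([0.454, -0.304, 0.121], 0.97), ([0.441, -0.385, 0.118], 0.7), ([0.438, -0.356, 0.029], 0.63), ([0.446, -0.348, 0.123], 0.57)]
marker3 [([0.454, -0.304, 0.121], 0.97), ([0.441, -0.385, 0.118], 0.7), ([0.438, -0.356, 0.029], 0.63), ([0.446, -0.348, 0.123], 0.57)]
penbox [([0.458, 0.34, 0.051], 0.82)]
tape [([0.445, -0.344, 0.124], 0.49)]
tumbler [([0.623, 0.33, 0.069], 0.92)]
punch [([0.635, -0.369, 0.042], 0.55), ([0.438, -0.354, 0.031], 0.51)]
stapler [([0.293, 0.258, 0.031], 0.66)]
1.5
```

View pics/scene0.png

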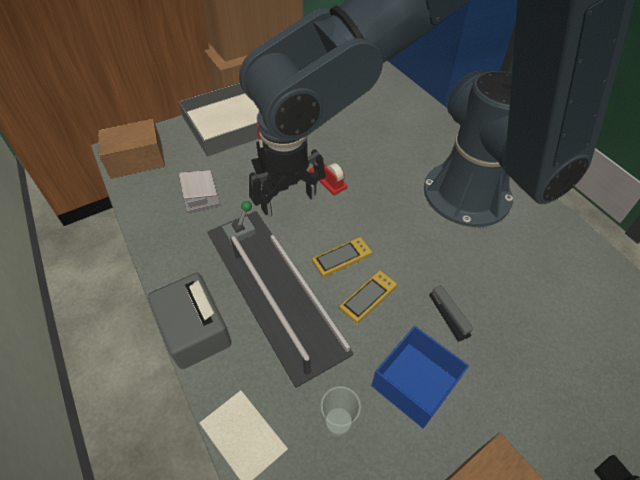

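View pics/side0.png

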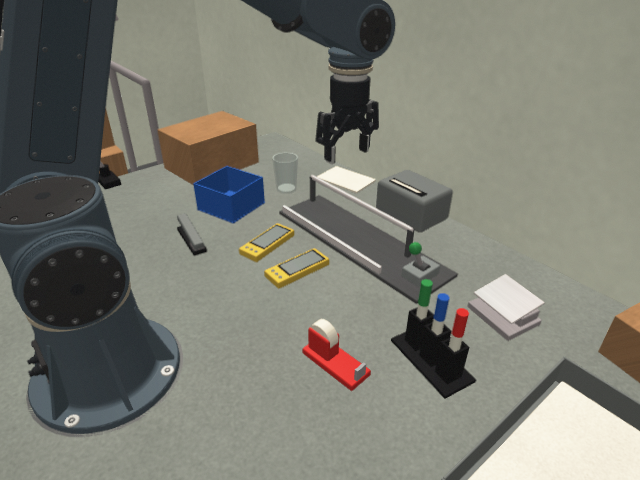

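Two handhelds are visible: scene (342,257) and (368,296). The three markers (green, blue, red) show in the side view at about (425,290), (441,305) and (460,322). The rest runs from (225,225) to (330,370) in the scene view. Next I'll measure with point clouds.

```bash
cat >> h.py <<'E'
def cloud(p,d,k):
    """world point per pixel (480,640,3), NaN where no depth"""
    v,u=np.mgrid[0:480,0:640]
    K=k['camera_matrix']
    uv=np.stack([u.ravel(),v.ravel()],1).astype(np.float64)
    n=cv2.undistortPoints(uv[:,None],K,np.array([k['k1'],0,0,0.]))[:,0]
    z=np.where(d.ravel()>0,d.ravel(),np.nan)
    c=np.column_stack([n*z[:,None],z])
    return ((c-k['t'])@k['R']).reshape(480,640,3)
def shot(cam,name=None):
    k=m.get_calibration(cam); p,d=m.grab_frame(cam)
    if name: cv2.imwrite(f'pics/{name}.png',p[:,:,::-1])
    return p,cloud(p,d,k)
def hsv(p): return cv2.cvtColor(p,cv2.COLOR_RGB2HSV)
def blobs(mask,minpx=60):
    n,l,s,_=cv2.connectedComponentsWithStats(mask.astype(np.uint8))
    return [l==i for i in range(1,n) if s[i,4]>=minpx]
def handhelds(p,P):
    H=hsv(p); ye=(abs(H[...,0].astype(int)-24)<7)&(H[...,1]>140)&(H[...,2]>90)
    ye=cv2.morphologyEx(ye.astype(np.uint8),cv2.MORPH_CLOSE,np.ones((3,3)))>0
    out=[]
    for b in blobs(ye):
        q=P[b]; q=q[np.isfinite(q).all(1)]
        if len(q)<50: continue
        top=q[q[:,2]>np.percentile(q[:,2],95)-.006]
        r=cv2.minAreaRect((top[:,:2]*1000).astype(np.float32)); B=cv2.boxPoints(r)
        e=[B[1]-B[0],B[2]-B[1]]; L=max(e,key=np.linalg.norm)
        out.append((np.array(r[0])/1000,np.arctan2(L[1],L[0])%np.pi,sorted(r[1]),np.median(top[:,2])))
    return out
def line(q):
    c=np.median(q,0); v=cv2.fitLine(q.astype(np.float32),cv2.DIST_HUBER,0,.01,.01).ravel(); return v[3:],v[:3],len(q)
def find_rest(p,P,yaw=None):
    s=(P[...,0]>.45)&(P[...,0]<.8)&(P[...,1]>-.25)&(P[...,1]<.3)
    H=hsv(p); br=(H[...,2]>110)&(H[...,1]<60)
    for n,lo,hi in(("lip",.022,.034),("rail",.076,.095),("base",.006,.014)):
        k=s&(P[...,2]>lo)&(P[...,2]<hi)&((H[...,2]<100) if n=="base" else br)
        q=P[k]
        if len(q)>20:
            c,v,N=line(q); v=v*np.sign(v[1]); print(n,N,c.round(4),v.round(4),'yaw',round(float(np.arctan2(-v[0],v[1])),4),'y',np.percentile(q[:,1],[1,99]).round(3))
E
python3 - <<'E'
from h import *
I=m.current_tcp_rot(); print(I)
for c in("scene","side"):
    p,P=shot(c); print(c)
    for x in handhelds(p,P): print(x)
    find_rest(p,P)
    H=hsv(p); k=(P[...,0]>.38)&(P[...,0]<.52)&(P[...,1]<-.25)&(P[...,1]>-.45)
    for n,h in(("r",0),("g",60),("b",110)):
        q=P[k&(abs(((H[...,0].astype(int)-h+90)%180)-90)<14)&(H[...,1]>120)&(P[...,2]>.05)]
        if len(q)>10: print(n,len(q),np.median(q,0).round(4),q.max(0).round(3))
    q=P[(abs(H[...,0].astype(int)-60)<18)&(H[...,1]>110)&(abs(P[...,1]+.17)<.06)&(P[...,2]>.04)]
    if len(q): print("tip",q.mean(0),len(q))
    q=P[(abs(H[...,0].astype(int)-110)<12)&(H[...,1]>120)&(P[...,1]>.2)&(P[...,2]>.065)&(P[...,2]<.09)]
    r=cv2.minAreaRect((q[:,:2]*1000).astype(np.float32)); print("box",r,len(q))
k=m.get_calibration("wrist"); print(k['R'],-k['R'].T@k['t'])
shot("wrist","w0")
E
```

```text
[[ 5.43344043e-05  9.99999998e-01  1.25359080e-05]
 [ 9.99999998e-01 -5.43345617e-05  1.25530065e-05]
 [ 1.25536876e-05  1.25352259e-05 -1.00000000e+00]]
scene
(array([0.42807138, 0.01728314]), np.float32(3.1107657), [57.96101760864258, 139.281982421875], np.float64(0.01717898832234968))
(array([0.43356183, 0.14226407]), np.float32(0.26088753), [55.508514404296875, 138.37420654296875], np.float64(0.017514080407359904))
lip 627 [0.5491 0.0911 0.0266] [-0.0214  0.9998  0.0033] yaw 0.0214 y [-0.195  0.231]
rail 928 [0.6465 0.0697 0.0848] [-0.0106  0.9999  0.001 ] yaw 0.0106 y [-0.115  0.231]
base 8312 [ 0.6129 -0.0035  0.0098] [-0.0275  0.9996 -0.0052] yaw 0.0275 y [-0.218  0.242]
r 20 [ 0.4534 -0.3815  0.1282] [ 0.456 -0.377  0.148]
tip [ 0.58526572 -0.17063253  0.10285293] 71
box ((462.16741943359375, 359.0286865234375), (131.37623596191406, 129.37957763671875), 17.628244400024414) 907
side
(array([0.43173529, 0.13948674]), np.float32(0.22086936), [56.21030807495117, 141.54827880859375], np.float64(0.01663706848392959))
(array([0.42603934, 0.01504845]), np.float32(3.1273339), [56.480857849121094, 141.35101318359375], np.float64(0.016646423949829084))
lip 564 [ 0.5629 -0.0385  0.0289] [-0.122   0.9923 -0.0216] yaw 0.1223 y [-0.197  0.224]
rail 879 [0.6553 0.035  0.0823] [-0.2051  0.9784 -0.0247] yaw 0.2066 y [-0.109  0.222]
base 4606 [ 0.6146 -0.0057  0.009 ] [ 0.0407  0.9992 -0.0024] yaw -0.0407 y [-0.223  0.238]
r 328 [ 0.4388 -0.3854  0.1333] [ 0.455 -0.373  0.15 ]
g 266 [ 0.4528 -0.3038  0.1335] [ 0.467 -0.292  0.151]
b 283 [ 0.4451 -0.3439  0.1325] [ 0.47  -0.317  0.151]
tip [ 0.57815143 -0.17858532  0.09919403] 114
box ((461.238525390625, 358.2612609863281), (135.46954345703125, 136.98971557617188), 17.70493507385254) 718
[[ 9.99999900e-01 -2.31426409e-04  3.82013415e-04]
 [-3.30651557e-04 -9.58575731e-01  2.84837599e-01]
 [ 3.00269846e-04 -2.84837697e-01 -9.58575712e-01]] [0.55137387 0.07379213 0.37444613]
```

```bash
cat >> h.py <<'E'
def R(yaw,tilt=0,flip=False):
    """tool pointing down, then tilted forward by tilt in the vertical plane at heading yaw; fingers close across that heading"""
    c,s=np.cos(tilt),np.sin(tilt)
    M=np.array([[c,0,s],[0,-1,0],[s,0,-c]])
    if flip: M[:,:2]*=-1
    Z=np.array([[np.cos(yaw),-np.sin(yaw),0],[np.sin(yaw),np.cos(yaw),0],[0,0,1]])
    return Z@M
E
python3 - <<'E'
from h import *
for t in(0,.785):
  for f in(0,1):
    for pos in([.43,.02,.1],[.43,.14,.1],[.6,.1,.12],[.6,-.05,.12],[.45,-.34,.25],[.5,.05,.45],[.46,.36,.25]):
        q=m.inverse_kinematics(pos,R(0,t,f)); print(t,f,pos,None if q is None else np.round(q,2))
m.move_ptp([.48,.03,.45],R(0))
p,P=shot("wrist","w1"); print(np.nanmin(P.reshape(-1,3),0),np.nanmax(P.reshape(-1,3),0))
for x in handhelds(p,P): print(x)
find_rest(p,P)
print(m.current_time(),m.current_qpos())
E
```

```text
0 0 [0.43, 0.02, 0.1] [-0.06  0.35  2.06 -0.    0.73  1.51]
0 0 [0.43, 0.14, 0.1] [ 0.21  0.38  2.01 -0.    0.75  1.78]
0 0 [0.6, 0.1, 0.12] [ 0.09  0.58  1.59 -0.    0.97  1.66]
0 0 [0.6, -0.05, 0.12] [-0.16  0.57  1.61 -0.    0.96  1.41]
0 0 [0.45, -0.34, 0.25] [-0.73  0.36  1.59 -0.    1.19  0.84]
0 0 [0.5, 0.05, 0.45] [ 0.01  0.13  1.41 -0.    1.6   1.58]
0 0 [0.46, 0.36, 0.25] [ 0.58  0.39  1.54 -0.    1.21  2.16]
0 1 [0.43, 0.02, 0.1] [-0.06  0.35  2.06 -0.    0.73 -1.63]
0 1 [0.43, 0.14, 0.1] [ 0.21  0.38  2.01 -0.    0.75 -1.36]
0 1 [0.6, 0.1, 0.12] [ 0.09  0.58  1.59 -0.    0.97 -1.48]
0 1 [0.6, -0.05, 0.12] [-0.16  0.57  1.61 -0.    0.96 -1.73]
0 1 [0.45, -0.34, 0.25] [-0.73  0.36  1.59 -0.    1.19 -2.3 ]
0 1 [0.5, 0.05, 0.45] [ 0.01  0.13  1.41 -0.    1.6  -1.56]
0 1 [0.46, 0.36, 0.25] [ 0.58  0.39  1.54 -0.    1.21 -0.99]
0.785 0 [0.43, 0.02, 0.1] [-0.11  0.33  2.53  2.98  0.51 -1.51]
0.785 0 [0.43, 0.14, 0.1] [ 0.36  0.36  2.45  3.7   0.49 -1.82]
0.785 0 [0.6, 0.1, 0.12] [ 0.13  0.46  2.1   3.57  0.22 -1.9 ]
0.785 0 [0.6, -0.05, 0.12] [-0.23  0.45  2.12  2.45  0.26 -1.06
[... 592 characters left out ...]
05 -0.00430908] [0.70819597 0.60864755 0.54623293]
(array([0.43589331, 0.14450977]), np.float32(0.25697717), [55.32683563232422, 138.9278106689453], np.float64(0.01826392173795626))
(array([0.42969562, 0.01889404]), np.float32(3.1211777), [55.27851104736328, 139.8037872314453], np.float64(0.018301450586619264))
lip 1510 [0.5511 0.0613 0.0286] [-1.290e-02  9.999e-01 -5.000e-04] yaw 0.0129 y [-0.109  0.232]
rail 2742 [0.6471 0.0618 0.0866] [-0.0133  0.9999 -0.    ] yaw 0.0133 y [-0.107  0.233]
base 30433 [0.614  0.0225 0.0106] [-2.530e-02  9.997e-01 -1.000e-04] yaw 0.0253 y [-0.217  0.242]
3.1417 [-3.45395539e-02  8.28518648e-02  1.46358830e+00  2.27190786e-05
  1.59611760e+00  1.53542451e+00]
```

View pics/w1.png

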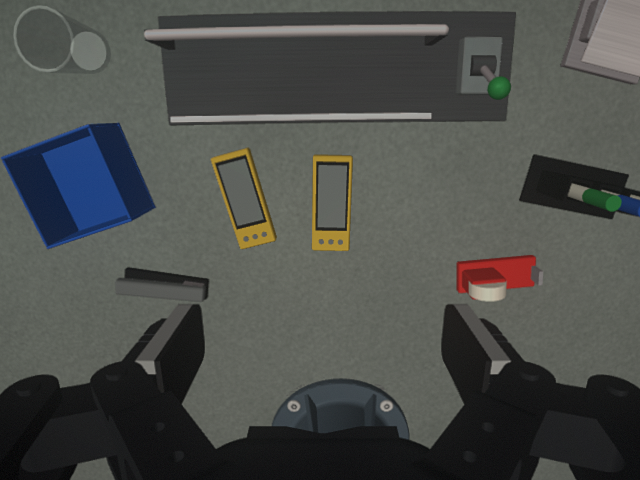

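The wrist view shows exactly two handhelds, at (243,198) and (332,203), and the rest with yaw about 0.013. The lever knob is at (499,87) and the box at (80,185). Next I'll pick and seat the first handheld.

```bash
cat >> h.py <<'E'
O=np.array([.613,.062,0]); YAW=.013
ZR=np.array([[np.cos(YAW),-np.sin(YAW),0],[np.sin(YAW),np.cos(YAW),0],[0,0,1]])
def rest(x,y,z): return O+ZR@np.array([x,y,z])
def pick(c,yaw,z=-.002,F=30):
    y=(yaw+np.pi/2)%np.pi-np.pi/2
    m.set_gripper(.88,F)
    m.move_ptp([*c,.12],R(y)); m.move_l([*c,.03]); f0=m.current_force()
    m.move_l([*c,z],max_speed=.04); print('df',np.round(m.current_force()-f0,1))
    m.set_gripper(.3); print('grip',m.current_grip_width(),m.current_grip_force())
    m.move_l([*c,.02],max_speed=.05); m.move_l([*c,.22]); print('held',m.current_grip_width(),m.current_grip_force())
def place(y,d=.002):
    A=R(YAW,np.pi/4); T=rest(.004,y,.060)+d*A[:,2]
    m.move_ptp(T+[-.03,0,.12],A); print(m.current_qpos().round(2))
    m.move_l(T+[-.003,0,.03]); m.move_l(T+[0,0,.006],max_speed=.04); m.dwell(.2)
    f0=m.current_force()
    for i in range(9):
        m.move_l(T+[0,0,.005-.001*i],max_speed=.02); df=m.current_force()-f0
        if np.linalg.norm(df)>3: break
    print('contact at',5-i,'mm',df.round(1))
def release():
    A=m.current_tcp_rot(); p=m.current_ee_pos()
    m.set_gripper(.85); m.move_l(p-.10*A[:,2],max_speed=.1)
E
python3 - <<'E'
from h import *
h=[x for x in handhelds(*shot("wrist")) if x[0][1]>.08][0]; print(h[:2])
pick(h[0],h[1]); place(.10); shot("side","s1"); print(m.current_time())
E
```

```text
(array([0.43571353, 0.14448137]), np.float32(0.26092535))
df [ 0.5  0.  -0.8]
grip 0.6488582430611168 32.11373269557953
held 0.6515007469025692 32.4140864610672
[ 0.27  0.34  2.06  4.54  0.18 -2.78]
contact at 1 mm [-4.8 -1.4  6. ]
15.9083
```

View pics/s1.png

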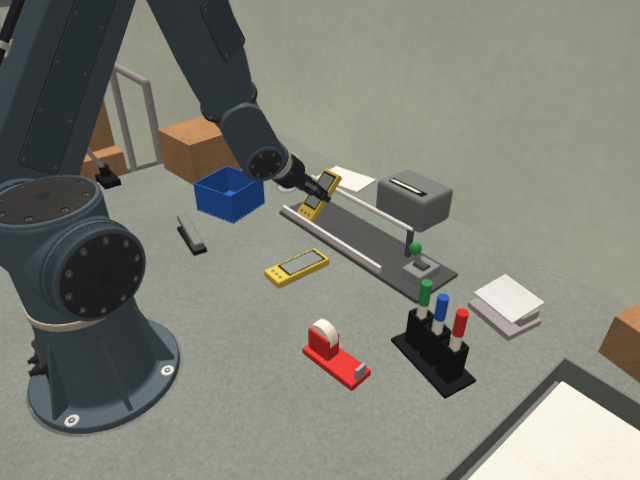

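The handheld leans in its slot, at (319,195) in the picture. Now I'll release it, check, and pick the second.

```bash
python3 - <<'E'
from h import *
release(); m.move_ptp([.44,.03,.40],R(0))
p,P=shot("wrist","w2")
hs=handhelds(p,P); [print(x) for x in hs]
h=min(hs,key=lambda x:x[0][0]); print(h[:2],m.current_time())
H=hsv(p); ye=(abs(H[...,0].astype(int)-24)<7)&(H[...,1]>140)&(P[...,0]>.54); print(P[ye].min(0),P[ye].max(0))
if h[0][0]<.5:
    pick(h[0],h[1]); place(-.10); release(); m.move_ptp([.44,.03,.40],R(0)); shot("wrist","w3")
print(m.current_time())
E
python3 -c "
import cv2,numpy as np
a=[cv2.imread(f'pics/w{i}.png') for i in(2,3)]
cv2.imwrite('pics/c.png',np.vstack([x[:300] for x in a]))"
```

```text
(array([0.6176994 , 0.16332983]), np.float32(1.5722344), [15.60554313659668, 53.820186614990234], np.float64(0.08867009614849698))
(array([0.42925323, 0.01885133]), np.float32(3.1209314), [55.31749725341797, 139.5054473876953], np.float64(0.018259673472754954))
(array([0.42925323, 0.01885133]), np.float32(3.1209314)) 20.7167
[0.55477965 0.13423073 0.00848905] [0.6425971  0.21896161 0.0973932 ]
df [ 0.6  0.9 -0.3]
grip 0.6458454637721952 31.800186038017273
held 0.647209650084805 32.44954526424408
[-0.22  0.3   2.12  1.92  0.17 -0.52]
contact at 0 mm [-9.4 -0.5 14. ]
35.175
```

View pics/c.png

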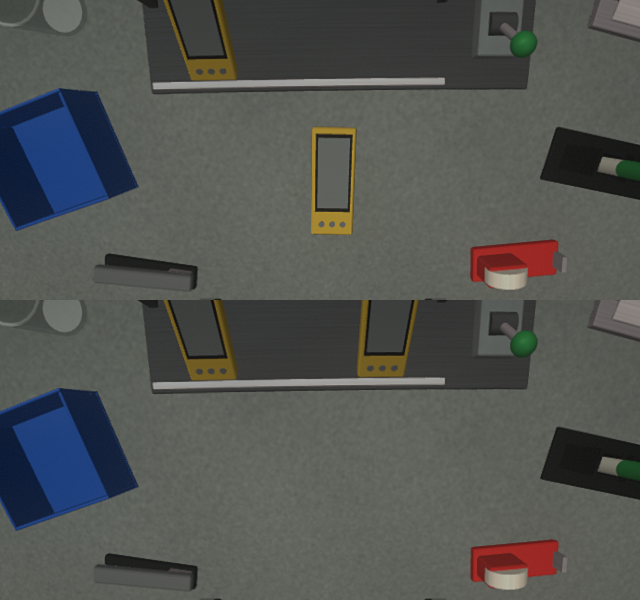

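Both handhelds sit behind the lip (lower picture, at (210,365) and (382,362)). Before pushing the lever, I'll check their tilt and measure the lever.

```bash
cat >> h.py <<'E'
def check(p,P):
    Q=(P-O)@ZR
    H=hsv(p)
    for y in(-.10,.10):
        k=(abs(Q[...,1]-y)<.022)&(Q[...,0]>-.055)&(Q[...,0]<.035)&(Q[...,2]>.02)&(Q[...,2]<.14)
        q=Q[k]
        if len(q)>100:
            A=np.column_stack([q[:,0],q[:,1],np.ones(len(q))]); w=np.linalg.lstsq(A,q[:,2],rcond=None)[0]
            print('slot',y,len(q),'tilt deg',np.degrees(np.arctan(w[:2])).round(1),'rms',np.std(q[:,2]-A@w).round(4),'z at x=-.0087',(w@[-.0087,y,1]).round(4),'(want .0727)')
    g=(abs(H[...,0].astype(int)-60)<18)&(H[...,1]>110)&(abs(Q[...,1]+.235)<.04)&(Q[...,2]>.04)&(abs(Q[...,0])<.1)
    if g.sum(): print('tip',np.median(Q[g],0).round(4),Q[g].min(0).round(3),Q[g].max(0).round(3))
    b=(abs(Q[...,1]+.235)<.03)&(abs(Q[...,0])<.03)&(Q[...,2]>.012)&(Q[...,2]<.07); print('housing',Q[b].min(0).round(3),Q[b].max(0).round(3),np.percentile(Q[b][:,2],[25,50,75,95]).round(3))
E
python3 - <<'E'
from h import *
m.move_ptp([.50,-.03,.42],R(0)); check(*shot("wrist","w4")); check(*shot("side"))
E
```

```text
slot -0.1 3477 tilt deg [45.3  0.2] rms 0.0011 z at x=-.0087 0.073 (want .0727)
slot 0.1 3362 tilt deg [45.3  0.2] rms 0.0011 z at x=-.0087 0.0732 (want .0727)
tip [-0.0306 -0.232   0.1048] [-0.042 -0.245  0.094] [-0.019 -0.222  0.11 ]
housing [-0.03  -0.259  0.012] [ 0.03  -0.205  0.07 ] [0.035 0.036 0.039 0.047]
slot -0.1 906 tilt deg [45.1  0.2] rms 0.0024 z at x=-.0087 0.0734 (want .0727)
slot 0.1 633 tilt deg [44.9 -0.2] rms 0.0023 z at x=-.0087 0.0738 (want .0727)
tip [-0.0396 -0.2416  0.1005] [-0.046 -0.251  0.088] [-0.026 -0.227  0.108]
housing [-0.03  -0.264  0.012] [ 0.03  -0.212  0.069] [0.033 0.034 0.037 0.052]
```

Run:
```python
from h import *
m.set_gripper(0.0)
A=R(YAW); m.move_ptp(rest(-.085,-.233,.16),A); m.move_l(rest(-.085,-.233,.083),max_speed=.1); m.dwell(.2); f0=m.current_force()
m.move_l(rest(-.06,-.233,.083),max_speed=.05)
for x in np.arange(-.056,.036,.003):
    m.move_l(rest(x,-.233,.083),max_speed=.05); df=m.current_force()-f0
    if -df[0]>15: break
print('stop',x,df.round(1))
m.move_l(rest(x-.03,-.233,.083),max_speed=.1);m.move_l(rest(-.085,-.233,.2)); m.set_gripper(1.0)
m.move_ptp([.42,-.15,.42],R(0)); p,P=shot("wrist","w5"); check(p,P)
H=hsv(p); k=(P[...,0]>.38)&(P[...,0]<.52)&(P[...,1]<-.25)&(P[...,1]>-.45)&(P[...,2]>.05)
print(m.current_time())
```

```text
stop 0.01300000000000006 [-23.2   0.1  13. ]
slot -0.1 2316 tilt deg [45.7  0.3] rms 0.0012 z at x=-.0087 0.0732 (want .0727)
slot 0.1 2446 tilt deg [45.5  0.1] rms 0.0012 z at x=-.0087 0.0734 (want .0727)
housing [-0.03  -0.265  0.012] [ 0.012 -0.205  0.05 ] [0.035 0.036 0.041 0.046]
48.6167
```

View pics/w5.png

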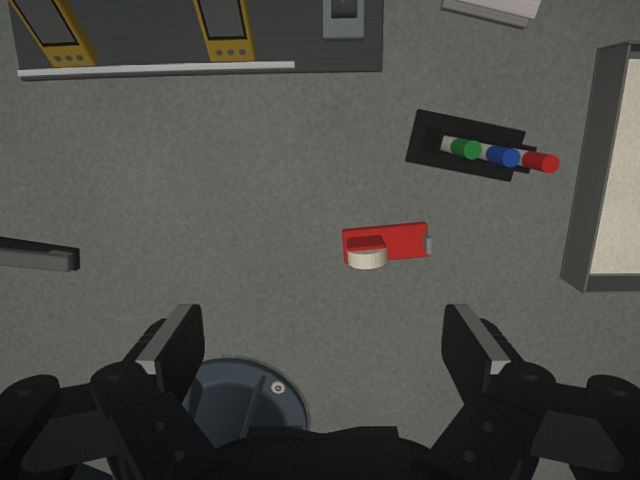

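The lever reached a hard stop at the expected position, so the knob is now out of view past the frame. The markers are at (466,149) green, (505,157) blue and (542,162) red. Next I'll pull them out one by one.

```bash
cat >> h.py <<'E'
HUE=dict(r=0,g=60,b=110)
def markers(p,P):
    H=hsv(p); k=(P[...,0]>.36)&(P[...,0]<.54)&(P[...,1]<-.25)&(P[...,1]>-.45)&(P[...,2]>.06); o={}
    for n,h in HUE.items():
        q=P[k&(abs(((H[...,0].astype(int)-h+90)%180)-90)<14)&(H[...,1]>100)]
        if len(q)>15:
            t=q[q[:,2]>np.percentile(q[:,2],98)-.003]; o[n]=t.mean(0)
    return o
def box(p,P):
    H=hsv(p); q=P[(abs(H[...,0].astype(int)-110)<12)&(H[...,1]>120)&(P[...,1]>.2)&(P[...,2]>.065)&(P[...,2]<.088)]
    r=cv2.minAreaRect((q[:,:2]*1000).astype(np.float32)); return np.array(r[0])/1000,np.radians(r[2]),r[1]
def move_marker(c,hyaw,off,top):
    A=R(hyaw+np.pi/2,flip=True)
    m.set_gripper(.6,20)
    m.move_ptp([*c[:2],.26],A); bc,by,sz=box(*shot("scene")); print('box',bc.round(4),round(float(by),3),np.round(sz))
    zt=top-.058
    m.move_l([*c[:2],zt],max_speed=.12); m.set_gripper(0.0); w=m.current_grip_width(); print('grip',w,m.current_grip_force())
    m.move_l([*c[:2],.30],max_speed=.2); print('held',m.current_grip_width())
    t=bc+np.array([[np.cos(by),-np.sin(by)],[np.sin(by),np.cos(by)]])@off
    m.move_ptp([*t,.30],A); m.move_l([*t,.104],max_speed=.15); m.dwell(.2)
    m.set_gripper(.42); m.move_l([*t,.30],max_speed=.2); print(m.current_time())
E
python3 - <<'E'
from h import *
M=markers(*shot("wrist")); print(M); M2=markers(*shot("side")); print(M2)
d=M['g']-M['r']; hy=np.arctan2(-d[0],d[1]); print('hyaw',hy)
A=R(hy+np.pi/2,flip=True)
for q in([*M['r'][:2],.1],[*M['g'][:2],.3],[.46,.36,.3],[.46,.36,.1]): print(m.inverse_kinematics(q,A))
move_marker(M['r'],hy,np.array([-.038,-.038]),M['r'][2])
p,P=shot("scene","sc1"); q=shot("side","s2")
check(*q)
E
```

```text
{'r': array([ 0.44765915, -0.37985878,  0.14892495]), 'g': array([ 0.46052155, -0.29793327,  0.14917732]), 'b': array([ 0.45314185, -0.33848704,  0.14915215])}
{'r': array([ 0.44430248, -0.38192714,  0.14857744]), 'g': array([ 0.45818185, -0.30064153,  0.14895384]), 'b': array([ 0.45058053, -0.3411716 ,  0.14861293])}
hyaw -0.15572991159091798
[-7.82933877e-01  5.77096786e-01  1.65871782e+00 -4.44089210e-16
  9.05778048e-01  2.51438869e+00]
[-6.59106030e-01  2.86023574e-01  1.56770282e+00 -4.44089210e-16
  1.28786626e+00  2.63821654e+00]
[ 5.84355358e-01  3.54689101e-01  1.47340836e+00 -4.44089210e-16
  1.31349520e+00 -2.40150738e+00]
[ 5.84355358e-01  5.72569918e-01  1.66700652e+00 -4.44089210e-16
  9.02016217e-01 -2.40150738e+00]
box [0.4754 0.3872] 0.305 [131. 129.]
grip 0.20061591399485135 22.719032764434814
held 0.20533861049974075
60.7833
slot -0.1 917 tilt deg [45.2  0.6] rms 0.0023 z at x=-.0087 0.0735 (want .0727)
slot 0.1 633 tilt deg [45.3 -0.3] rms 0.0023 z at x=-.0087 0.0738 (want .0727)
tip [ 0.0248 -0.2409  0.0993] [ 0.018 -0.25   0.088] [ 0.036 -0.228  0.106]
housing [-0.03  -0.263  0.013] [ 0.03  -0.212  0.07 ] [0.033 0.035 0.041 0.059]
```

View pics/s2.png

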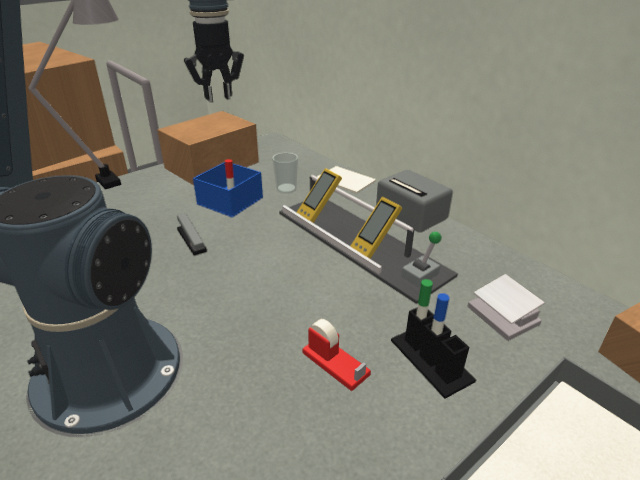

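The side view shows the box, knocked aside earlier and found again, with the red marker standing in it at (229,172). The lever leans away at (435,238), and both handhelds are seated. On to the other two markers.

```bash
python3 - <<'E'
from h import *
hy=-.156
M=markers(*shot("side"))
for n,off in(('b',(.038,.038)),('g',(.038,-.038))):
    c=M[n]+[.0028,.0025,0]; print(n,c)
    move_marker(c,hy,np.array(off),c[2])
m.set_gripper(1.0); m.move_ptp([.42,.15,.42],R(0))
shot("wrist","w6"); p,P=shot("scene","sc2"); print(box(p,P)); q=shot("side","s3"); check(*q); print(markers(*q)); print(m.current_time())
E
python3 -c "
import cv2,numpy as np
a=[cv2.resize(cv2.imread(f'pics/{i}.png'),(400,300)) for i in('w6','sc2','s3','sc1')]
cv2.imwrite('pics/c2.png',np.vstack([np.hstack(a[:2]),np.hstack(a[2:])]))"
```

```text
b [ 0.45351278 -0.33850698  0.14883547]
box [0.4754 0.3871] 0.312 [132. 129.]
grip 0.20076894422600652 22.5592902302742
held 0.20515624412592898
75.7167
g [ 0.46120656 -0.29851845  0.14890732]
box [0.4748 0.3869] 0.307 [133. 129.]
grip 0.2041478737184056 22.796514630317688
held 0.20245660969323423
90.625
(array([0.47545297, 0.38709158]), np.float64(0.3090288519665098), (131.38194274902344, 128.82598876953125))
slot -0.1 895 tilt deg [45.2  0.1] rms 0.0022 z at x=-.0087 0.0735 (want .0727)
slot 0.1 634 tilt deg [45.1 -0.2] rms 0.0024 z at x=-.0087 0.0737 (want .0727)
tip [ 0.0257 -0.241   0.0991] [ 0.018 -0.25   0.087] [ 0.037 -0.227  0.106]
housing [-0.03  -0.264  0.012] [ 0.03  -0.213  0.07 ] [0.032 0.034 0.04  0.059]
{}
94.8583
```

View pics/c2.png

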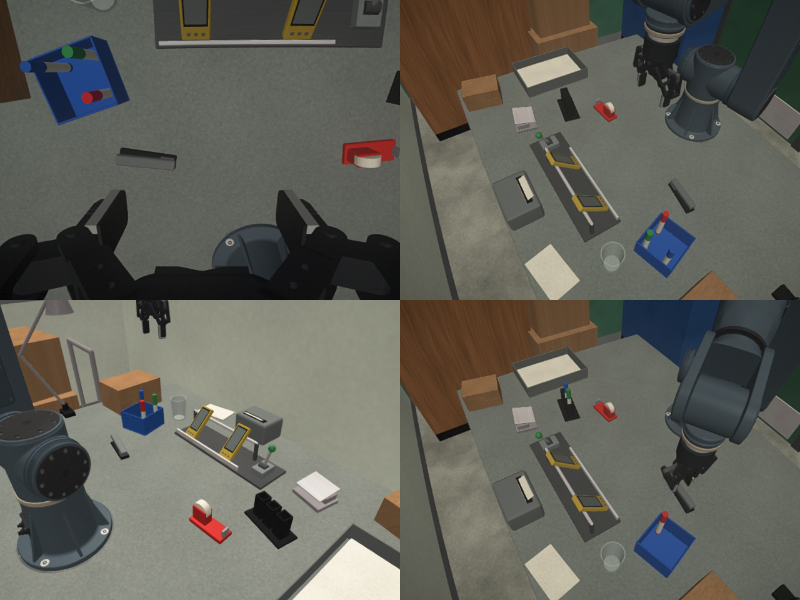

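All three markers are in the upright box. To be sure the lever is fully over, I'll give it one more gentle push and record the force.

Run:
```python
from h import *
m.set_gripper(0.0)
A=R(YAW); m.move_ptp(rest(-.06,-.233,.2),A); m.move_l(rest(-.06,-.233,.083),max_speed=.1); m.move_l(rest(-.01,-.233,.083),max_speed=.1); m.dwell(.2); f0=m.current_force()
for x in np.arange(-.006,.03,.002):
    m.move_l(rest(x,-.233,.083),max_speed=.03); df=m.current_force()-f0; print(round(x,3),df.round(1)[[0,2]])
    if -df[0]>22: break
m.move_l(rest(x-.03,-.233,.083),max_speed=.1);m.move_l(rest(-.06,-.233,.25)); m.set_gripper(1.0)
m.move_ptp([.50,-.03,.42],R(0)); check(*shot("wrist","w7")); check(*shot("side")); print(m.current_time())
```

```text
-0.006 [-0.8  0. ]
-0.004 [-0.5 -0.4]
-0.002 [0.3 0.1]
0.0 [-0.4  0.3]
0.002 [-0.1 -0.6]
0.004 [-0.1  0.9]
0.006 [ 0.2 -0.6]
0.008 [-0.2  0.1]
0.01 [-7.1  2.8]
0.012 [-17.    9.5]
0.014 [-27.5  15.5]
slot -0.1 3504 tilt deg [45.3  0.2] rms 0.0011 z at x=-.0087 0.073 (want .0727)
slot 0.1 3397 tilt deg [45.3  0.1] rms 0.0011 z at x=-.0087 0.0732 (want .0727)
tip [ 0.0328 -0.2318  0.1032] [ 0.021 -0.245  0.093] [ 0.046 -0.222  0.109]
housing [-0.03  -0.26   0.012] [ 0.03  -0.205  0.07 ] [0.035 0.036 0.04  0.049]
slot -0.1 895 tilt deg [45.2  0.1] rms 0.0022 z at x=-.0087 0.0735 (want .0727)
slot 0.1 636 tilt deg [45.2 -1. ] rms 0.0024 z at x=-.0087 0.0739 (want .0727)
tip [ 0.025  -0.2415  0.0993] [ 0.018 -0.25   0.087] [ 0.037 -0.226  0.107]
housing [-0.03  -0.265  0.012] [ 0.03  -0.212  0.07 ] [0.032 0.035 0.04  0.061]
105.6417
```

The lever is at its hard stop and everything is in place, so I'm handing in.

```bash
python3 -c "
from bench import manip as m
print(m.sign_off())"
```

```text
the job is handed in; nothing more can be done
None
```

Done and handed in: both handhelds present are leaning on the rest, the green lever is pushed over to its stop, and all three markers are in the upright blue box.

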